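Clear the spices off the cooktop into their stands

ROBOT

A 6-joint arm with a two-finger parallel gripper is mounted at the origin on a cart in front of the work surface, level with it; the furniture and walls round the work are solid. World frame = base frame: x ahead of the robot, y to its left, z up, the work surface at z = 0. Lengths are in m, angles in rad, forces in N, time in s.
With the tool pointing down it reaches from about 0.3 to 1 m from the base axis. Payload 5.1 kg.
Tool frame: the origin (TCP) lies at the very end of the fingers, on their centre line; the grasp point (between the pads) lies arm.grip_point_offset behind it (arm.grip_point_offset is the distance from the TCP to the grasp point, in m); z points along the fingers, y is the line along which they close (so a half turn about z gives the same grasp; the last joint's range is limited). The gripper opens to 95 mm and grips with 3 to 60 N. Pads are 20 mm wide; open, the fingers measure 119 mm over their backs; the gripper's body (75 mm by 180 mm) begins 59 mm behind the grasp point.
Start: joints at [1.217, 0.124, 1.65, -0, 1.367, -0.083], TCP at [0.174, 0.626, 0.215] pointing down, gripper open.
Joint ranges: [-2.61, 2.61], [-1.02, 2.33], [0.03, 2.71], [-1.35, 4.49], [0.32, 2.68], [-2.91, 2.91]. Speed limits (rad/s): [2.57, 2.57, 3.14, 3.14, 3.14, 3.14].

INTERFACE

Orientations are given as a unit quaternion [w, x, y, z].
In Python, from workcell import arm gives the robot as it stands.
- The arm moves only by the tool drive_tool, never from a script. Its arguments are lists of equal length, an entry for each row: "claw": the opening, from 0 (shut) to 1 (fully open); "xyz": the shift along the tool's x, y, z in m, a list of three; "twist": the turn about the tool's z in degrees. A call has 1 to 10 rows; each row shifts and turns the commanded pose from where the row before left it, along the tool's axes as they then stand; what a row does not reach is not made up. A row lasts 1/10 s, in which the tool goes at most 50 mm and 8.59 degrees, less where a joint would pass 70% of its speed; a pose out of reach is approached as far as the arm can. A call with a gripper value outside its range is refused whole. The fingers move at their own pace and stop on an object; "newtons" is the grip in N (left out, the last holds). Time passes only in rows, so rows that do not move let the fingers close. It gives the time, the measured TCP pose, the force, the opening and the grip force at its end, in the units of the state.
- arm.get_state(): the state, without advancing time (a new reading comes with each control period).
- arm.snapshot(name): name is "scene" or "top" or "wrist"; returns a dict with "image" (480x640x3 uint8, red, green, blue), "z_map" (480x640 float32, m along the optical axis (not along the pixel's ray), 0 where there is no reading), "intrinsics" (3x3 intrinsics, pixels), "k1" (the pictures are not rectified: a ray, as slopes to the right and down, at radius r is drawn at 1 + k1 r^2 times it, then the intrinsics apply), "pose" (4x4, takes a point from camera to world coordinates). Camera axes: x right, y up, looking along -z (the intrinsics and any distortion apply to the point x, -y, -z); pixel columns grow to the right and rows downward; lengths in m; the calibration is good to about 2 mm. A picture is of the moment at which its call begins.
- arm.hand_in(): hands the job in; it is judged then, once.
The state is a dict: "time_s": time; "qpos": joint angles; "qd": joint speeds; "effort": joint torques, N m; "position": TCP position; "tool_rot": TCP orientation; "contact_force": force on the tool from outside, world axes, zero at the start; "ft_torque": the same for the moment, N m; "gripper_width": finger opening in m; "finger_force": force on a finger pad.
Only numpy, scipy, OpenCV 4.12 (cv2) and the standard library are available. Lean on these libraries where they do the work, as an engineer would, in place of code of your own. Each camera call takes 0.05 s, during which the arm holds its last target. There are 200 camera calls.

TASK

The hob is about to be used: take the three glass spice jars and the oblong spice tin off the black cooktop and set each one gently down, upright, in the wooden stand on the worktop whose recess is made for it (smallest jar in the smallest round stand, middle jar in the middle one, largest jar in the largest one, tin in the oblong stand, long side along the long side). Do not tip a container over or drop it into its stand, and leave the teapot and the orange spoon rest where they are on the cooktop.

Things in the scene. Friction and masses are not known exactly. Their poses are not given: they have to be found in the camera images.
- jar_small: Slenderest of the three glass spice jars, white lid: 37 mm diameter, 92 mm high, the lid from 76 mm up 34 mm wide, 0.13 kg. Stands upright on the black cooktop, whose top lies 7.5 mm above the worktop (z = 0.0075). Origin: centre of the underside, z up. Smooth, round, may be gripped anywhere on the body.
- jar_medium: Middle glass spice jar, grey lid: 48 mm diameter, 95 mm high, the lid from 79 mm up 38 mm wide, 0.14 kg. Stands upright on the cooktop. Origin: centre of the underside, z up. Smooth, round, may be gripped anywhere on the body.
- jar_large: Widest glass spice jar, grey lid: 61 mm diameter, 102 mm high, the lid from 86 mm up 54 mm wide, 0.18 kg. Stands upright on the cooktop. Origin: centre of the underside, z up. Smooth, round, may be gripped anywhere on the body.
- spice_tin: Upright rectangular printed tin with a flat lid: 32 mm along its own x, 49 mm along its own y, 111 mm high, 0.09 kg. Stands on the cooktop, turned at random about the vertical. Origin: centre of the underside, z up. Grip it across the 32 mm.
- stand_small: Smallest round wooden stand, for the smallest jar: 67 mm outer diameter, round recess 53 mm in diameter, open at the top; the recess floor lies 8 mm above the worktop, the rim 18 mm above it. Loose, weighs 0.35 kg. Origin: centre of the underside, z up.
- stand_medium: Middle round wooden stand, for the middle jar: 78 mm outer diameter, round recess 64 mm in diameter, open at the top; the recess floor lies 8 mm above the worktop, the rim 18 mm above it. Loose, weighs 0.35 kg. Origin: centre of the underside, z up.
- stand_large: Largest round wooden stand, for the largest jar: 91 mm outer diameter, round recess 77 mm in diameter, open at the top; the recess floor lies 8 mm above the worktop, the rim 18 mm above it. Loose, weighs 0.35 kg. Origin: centre of the underside, z up.
- stand_oblong: Rectangular wooden stand for the tin: outside 62 mm along its own x, 79 mm along its own y; rectangular recess 48 mm (x) by 65 mm (y), open at the top; turned at random about the vertical; the recess floor lies 8 mm above the worktop, the rim 18 mm above it. Loose, weighs 0.35 kg. Origin: centre of the underside, z up.
- teapot: Black iron teapot with a bail handle and spout, 91 x 138 x 127 mm, loose on the cooktop; to be left alone. Origin: centre of the underside.
- spoon_rest: Round orange glazed dish, 140 mm wide, 29 mm high, loose on the cooktop; to be left alone. Origin: centre of the underside.
Mind the look-alikes: they are no part of the job. What is shaped like the jar_small but blue or green is not meant.

How it is judged:
At the end, for the whole second after the job is handed in: Each jar stands on the recess floor of its own stand (to 4 mm) within 12 mm of its centre, the tin within 15 mm and 0.25 rad of the oblong one; all upright within 0.1 rad and at rest, the stands flat on the worktop; teapot and spoon rest within 30 mm of where they stood (horizontal distance between jar_small and stand_small below 0.012 m and z of jar_small in the frame of stand_small between 0.004 and 0.012 m and angle between each of jar_small, jar_medium, jar_large, spice_tin's own z axis and vertical below 0.1 rad and linear speed of each of jar_small, jar_medium, jar_large, spice_tin below 0.02 m/s and angular speed of each of jar_small, jar_medium, jar_large, spice_tin below 0.2 rad/s and angle between each of stand_small, stand_medium, stand_large, stand_oblong's own z axis and vertical below 0.06 rad and height (world z) of each of stand_small, stand_medium, stand_large, stand_oblong below 0.006 m and horizontal distance between jar_medium and stand_medium below 0.012 m and z of jar_medium in the frame of stand_medium between 0.004 and 0.012 m and horizontal distance between jar_large and stand_large below 0.012 m and z of jar_large in the frame of stand_large between 0.004 and 0.012 m and horizontal distance between spice_tin and stand_oblong below 0.015 m and z of spice_tin in the frame of stand_oblong between 0.004 and 0.012 m and angle between the y axis of spice_tin and the y axis of stand_oblong, either way round below 0.25 rad and distance of each of teapot, spoon_rest from where it was at the start of the episode below 0.03 m); the robot touches nothing.
It fails at once if a jar or the tin is tipped over (angle between any of jar_small, jar_medium, jar_large, spice_tin's own z axis and vertical above 0.7 rad).
It fails at once if a jar or the tin is dropped into its stand: in free fall more than 25 mm above the recess floor ((horizontal distance between jar_small and stand_small below 0.04 m and z of jar_small in the frame of stand_small above 0.033 m and contact force between jar_small and anything else below 0.05 N) or (horizontal distance between jar_medium and stand_medium below 0.04 m and z of jar_medium in the frame of stand_medium above 0.033 m and contact force between jar_medium and anything else below 0.05 N) or (horizontal distance between jar_large and stand_large below 0.04 m and z of jar_large in the frame of stand_large above 0.033 m and contact force between jar_large and anything else below 0.05 N) or (horizontal distance between spice_tin and stand_oblong below 0.04 m and z of spice_tin in the frame of stand_oblong above 0.033 m and contact force between spice_tin and anything else below 0.05 N)).
It fails at once if the teapot is shifted more than 30 mm or tipped (distance of teapot from where it was at the start of the episode above 0.03 m or angle between teapot's own z axis and vertical above 0.3 rad).
It fails at once if the spoon rest is shifted more than 30 mm or tipped (distance of spoon_rest from where it was at the start of the episode above 0.03 m or angle between spoon_rest's own z axis and vertical above 0.3 rad).
It also fails if it takes over 112 s, if anything falls off the work surface, if the arm or the gripper's body presses on something with over 40 N, if the wrist force passes 120 N, or if a joint passes its speed limit or range.

## Working session

There is one attempt and no reset: what is moved stays moved. The work goes in short steps, Python scripts to look and compute and a tool call to move; the robot and the scene stay as the last step left them, time stands still between calls to the robot, and variables do not carry over. Pictures are saved under pics/ and viewed, at most 14 in all, crops included, and the job is handed in when it is done.

Besides the shell and the picture viewer there is one more tool, called after "Call:" by a JSON object that holds its "op" and its "data", one argument or row to a line. drive_tool: Moves the arm, as the interface text tells. Its arguments: {"type":"object","properties":{"claw":{"type":"array","items":{"type":"number"}},"xyz":{"type":"array","items":{"type":"array","items":{"type":"number"}}},"twist":{"type":"array","items":{"type":"number"}},"newtons":{"type":"number"}},"required":["claw","xyz","twist"]}

```bash
mkdir -p pics && ls
python3 - <<'E'
from workcell import arm
import cv2,numpy as np
for n in ["top","scene"]:
    s=arm.snapshot(n); np.savez(n+'.npz',**s)
    cv2.imwrite(f'pics/{n}0.png',s['image'][:,:,::-1])
    print(n,s['intrinsics'],s['k1'],np.round(s['pose'],4), (s['z_map']>0).mean())
print(arm.get_state(),arm.grip_point_offset)
E
```

```text
pics
top [[508.33159971   0.         313.10217686]
 [  0.         508.33159971 244.26911505]
 [  0.           0.           1.        ]] 0.03032530936708816 [[-0.0157  0.9935 -0.1131  0.377 ]
 [-0.9999 -0.0162 -0.003   0.1512]
 [-0.0048  0.1131  0.9936  1.3795]
 [ 0.      0.      0.      1.    ]] 0.9958919270833333
scene [[456.66151145   0.         325.93956161]
 [  0.         456.66151145 244.96784991]
 [  0.           0.           1.        ]] -0.019926875295577563 [[ 5.047e-01  5.146e-01 -6.931e-01 -2.632e-01]
 [-8.633e-01  3.016e-01 -4.047e-01 -3.270e-01]
 [ 8.000e-04  8.026e-01  5.965e-01  7.404e-01]
 [ 0.000e+00  0.000e+00  0.000e+00  1.000e+00]] 0.9958919270833333
{'time_s': 0.1, 'qpos': array([ 1.21742797e+00,  1.24436739e-01,  1.65154141e+00, -2.27294430e-05,
        1.36747654e+00, -8.26218144e-02]), 'qd': array([-0.00132696, -0.0008035 , -0.00215845,  0.00111642, -0.0004381 ,
       -0.000578  ]), 'effort': array([ 4.96154589e-04, -4.18879473e+01, -3.61095786e+01,  7.76908686e-02,
        4.61121881e-02, -5.87359341e-05]), 'position': array([0.17369029, 0.62576398, 0.21350965]), 'tool_rot': array([-1.90488936e-04,  1.34957833e-01,  9.90850905e-01, -9.11392053e-04]), 'contact_force': array([-0.05611006,  0.15116738, -0.25993147]), 'ft_torque': array([-0.00587426, -0.02123002, -0.00748025]), 'finger_force': 0.0, 'gripper_width': 0.09524315533562555} 0.0188
```

View pics/top0.png

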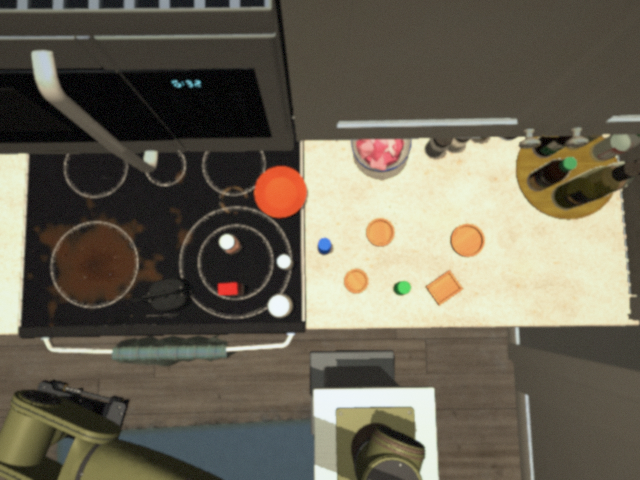

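View pics/scene0.png

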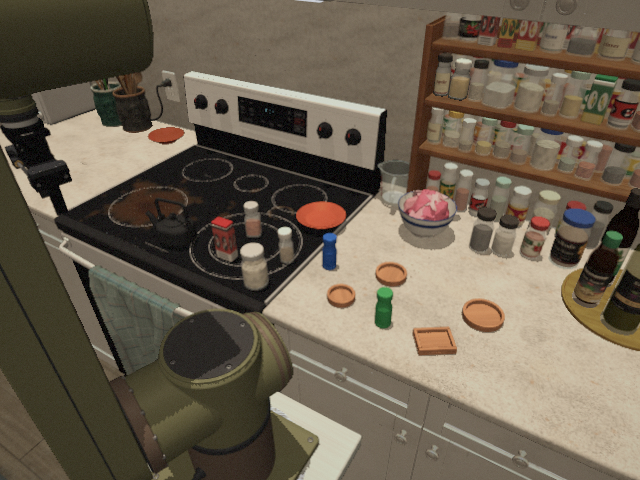

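```bash
cat > h.py <<'E'
import numpy as np,cv2
from workcell import arm
def rays(s,uv):
    K=s['intrinsics'];uv=np.asarray(uv,float).reshape(-1,2)
    d=(uv-[K[0,2],K[1,2]])/[K[0,0],K[1,1]]; u=d.copy()
    for _ in range(8): u=d/(1+float(s['k1'])*(u**2).sum(1,keepdims=True))
    P=s['pose'];return P[:3,3],np.c_[u[:,0],-u[:,1],-np.ones(len(u))]@P[:3,:3].T
def plane(s,uv,z):
    o,d=rays(s,uv);return (o+d*((z-o[2])/d[:,2])[:,None])[:,:2]
def cloud(s):
    h,w=s['z_map'].shape;v,u=np.mgrid[:h,:w]
    o,d=rays(s,np.c_[u.ravel(),v.ravel()])
    return (o+d*s['z_map'].reshape(-1,1)).reshape(h,w,3)
def blob(s,mask,uv=None,amin=60):
    n,l,st,c=cv2.connectedComponentsWithStats(mask.astype(np.uint8))
    ids=[i for i in range(1,n) if st[i,4]>=amin]
    if uv is not None: ids=sorted(ids,key=lambda i:np.hypot(*(c[i]-uv)))[:1]
    out=[]
    for i in ids:
        ct=max(cv2.findContours((l==i).astype(np.uint8),cv2.RETR_EXTERNAL,cv2.CHAIN_APPROX_NONE)[0],key=len)
        out.append((c[i],st[i,4],ct.reshape(-1,2)))
    return out
def fit(s,ct,z):
    p=plane(s,ct,z).astype(np.float32)
    (c,wh,a)=cv2.minAreaRect(p);cc,r=cv2.minEnclosingCircle(p)
    return np.round(c,4),np.round(wh,4),round(a,1),np.round(cc,4),round(2*r,4)
E
python3 - <<'E'
from h import *
s=dict(np.load('top.npz'));im=s['image'];hsv=cv2.cvtColor(im,cv2.COLOR_RGB2HSV)
P=cloud(s)
for n,uv,z in [('m',(229,242),.1025),('s',(284,261),.0995),('l',(279,306),.1095)]:
    m=(im.min(2)>120);m[:,300:]=0
    for c,a,ct in blob(s,m,uv,10): print(n,c,a,fit(s,ct,z), P[int(c[1]),int(c[0])])
H=hsv[...,0].astype(int);S=hsv[...,1]
m=((H<6)|(H>174))&(S>150)&(im[...,0]>110)
for c,a,ct in blob(s,m,(230,289)): print('tin',c,a,fit(s,ct,.1185),P[int(c[1]),int(c[0])])
m=(H<16)&(H>5)&(S>110)&(im[...,0]>140)
for uv in [(380,232),(355,281),(467,240),(444,288)]:
    for c,a,ct in blob(s,m,uv): print('stand',c,a,fit(s,ct,.018))
top=P[...,2]; reg=np.zeros_like(top,bool);reg[160:325,25:330]=1
for c,a,ct in blob(s,(top>.09)&reg,None,20): print('tall',c,a,fit(s,ct,.11),np.median(top[ct[:,1],ct[:,0]]))
for c,a,ct in blob(s,(top>.03)&reg&(np.arange(640)<210),None,20): 
  q=P[ct[:,1],ct[:,0]]; print('pot',c,a,q.min(0),q.max(0))
E
```

```text
m [226.36945813 241.36945813] 203 (array([0.5331, 0.374 ]), array([0.0384, 0.0379]), 0.1, array([0.5332, 0.3742]), 0.0403) [0.5352609  0.37657189 0.09503175]
s [283.61764706 261.01764706] 170 (array([0.4815, 0.2305]), array([0.0329, 0.0355]), 89.4, array([0.4815, 0.2298]), 0.0376) [0.48126637 0.23155174 0.10228537]
l [278.76271186 305.30750605] 413 (array([0.3703, 0.242 ]), array([0.0544, 0.0539]), 44.4, array([0.371 , 0.2431]), 0.058) [0.37147174 0.24449724 0.10892652]
tin [227.54863813 288.40077821] 257 (array([0.414 , 0.3695]), array([0.0322, 0.0494]), 0.1, array([0.4153, 0.3683]), 0.0536) [0.4153238  0.36968035 0.11750947]
stand [381.28199052 232.01895735] 422 (array([ 0.5625, -0.0258]), array([0.0701, 0.0711]), 88.4, array([ 0.5625, -0.0258]), 0.0745)
stand [355.48275862 281.21182266] 203 (array([0.4331, 0.0438]), array([0.059 , 0.0614]), 39.4, array([0.4325, 0.0435]), 0.0638)
stand [468.34858044 241.26656151] 634 (array([ 0.537 , -0.2583]), array([0.086 , 0.0851]), 42.8, array([ 0.5371, -0.2588]), 0.0888)
stand [445.08695652 288.17588933] 506 (array([ 0.4112, -0.1911]), array([
[... 588 characters left out ...]
ray([0.4797, 0.2286]), 0.0338) 0.09683683073236893
tall [228.21153846 288.84615385] 260 (array([0.4132, 0.3673]), array([0.0299, 0.0523]), 0.1, array([0.4136, 0.368 ]), 0.0567) 0.11437504818266597
tall [160.16666667 293.46212121] 132 (array([0.4039, 0.5345]), array([0.014 , 0.1001]), 12.5, array([0.4035, 0.5344]), 0.1003) 0.1290494962089801
tall [278.89487871 305.58490566] 371 (array([0.3697, 0.2426]), array([0.0509, 0.0522]), 44.2, array([0.3702, 0.2425]), 0.0537) 0.10652656253036596
pot [143.7421875 164.3359375] 256 [0.56881068 0.38775232 0.6123664 ] [0.5989965  0.41023113 0.71918341]
pot [165.74342629 294.75219124] 1255 [0.3603854  0.15115109 0.03024724] [0.44604345 0.62183827 1.37948621]
```

Call:
{"op": "drive_tool", "data": {
  "claw": [1, 1, 1, 1, 1, 1, 1, 1, 1, 1],
  "xyz": [
    [0, 0, 0],
    [0, 0, 0],
    [-0.03, -0.039, 0],
    [-0.03, -0.039, 0],
    [-0.03, -0.039, 0],
    [-0.03, -0.039, 0],
    [-0.03, -0.039, 0],
    [-0.03, -0.039, 0],
    [-0.03, -0.039, 0],
    [-0.03, -0.039, 0]
  ],
  "twist": [-8, -7.5, 0, 0, 0, 0, 0, 0, 0, 0],
  "newtons": 20
}}

```text
time_s: 1.1
position: [0.4144, 0.3124, 0.2143]
tool_rot: [-0.0, 0.0, 1.0, -0.0]
contact_force: [-0.4, 0.3, -0.4]
gripper_width: 0.0949
finger_force: 0.0
```

Run:
```python
from h import *
s=arm.snapshot('wrist');np.savez('w1.npz',**s);cv2.imwrite('pics/w1.png',s['image'][:,:,::-1]);print(np.round(s['pose'],3),s['k1'])
```

```text
[[-0.001 -0.96  -0.282  0.337]
 [ 1.    -0.001 -0.     0.313]
 [-0.    -0.282  0.96   0.385]
 [ 0.     0.     0.     1.   ]] -0.012676936077523102
```

View pics/w1.png

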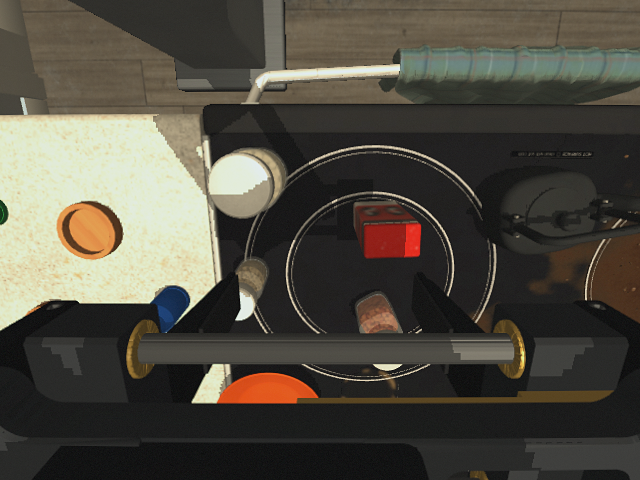

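Run:
```python
from h import *
s=dict(np.load('w1.npz'));im=s['image'];hsv=cv2.cvtColor(im,cv2.COLOR_RGB2HSV);H=hsv[...,0].astype(int);S=hsv[...,1]
m=(im.min(2)>150)&(S<40);m[:,:205]=0
for c,a,ct in blob(s,m,(240,184)): print('l',c,a,fit(s,ct,.1095))
for c,a,ct in blob(s,m,(245,305)): print('s',c,a,fit(s,ct,.0995))
m=((H<6)|(H>174))&(S>170)&(im[...,0]>170)
for c,a,ct in blob(s,m,(391,239)): print('tin',c,a,fit(s,ct,.1185))
m=(H<16)&(H>5)&(S>110)&(im[...,0]>110)
for c,a,ct in blob(s,m,(90,230)): print('stand',c,a,fit(s,ct,.018))
```

```text
l [235.99942463 175.48158803] 1738 (array([0.3637, 0.242 ]), array([0.0477, 0.031 ]), 90.0, array([0.3703, 0.2423]), 0.0492)
s [244.64189189 307.13175676] 296 (array([0.4872, 0.2377]), array([0.0144, 0.0288]), 76.4, array([0.4858, 0.2319]), 0.0291)
tin [412.34166667 239.78541667] 480 (array([0.4159, 0.3847]), array([0.0275, 0.0125]), 0.3, array([0.4159, 0.3838]), 0.0296)
stand [ 86.94707091 230.59044193] 1946 (array([0.4351, 0.0416]), array([0.0644, 0.0656]), 0.1, array([0.4355, 0.0416]), 0.0665)
```

Call:
{"op": "drive_tool", "data": {
  "claw": [1, 1, 1],
  "xyz": [
    [-0.022, -0.027, 0],
    [-0.022, -0.027, 0],
    [-0.022, -0.027, 0]
  ],
  "twist": [0, 0, 0]
}}

```text
time_s: 1.45
position: [0.4801, 0.2321, 0.2142]
tool_rot: [-0.0, 0.0, 1.0, -0.0]
contact_force: [0.5, -0.1, 0.9]
gripper_width: 0.0948
finger_force: 0.0
```

Call:
{"op": "drive_tool", "data": {
  "claw": [1, 1, 1, 1, 1, 1, 0, 0, 0, 0],
  "xyz": [
    [-0.0015, -0.0015, 0],
    [0, 0, 0.04],
    [0, 0, 0.04],
    [0, 0, 0.04],
    [0, 0, 0.03],
    [0, 0, 0.014],
    [0, 0, 0],
    [0, 0, 0],
    [0, 0, 0],
    [0, 0, 0]
  ],
  "twist": [0, 0, 0, 0, 0, 0, 0, 0, 0, 0]
}}

```text
time_s: 2.45
position: [0.4827, 0.2323, 0.0527]
tool_rot: [0.002, 0.0, 1.0, 0.001]
contact_force: [0.4, -0.5, 0.0]
gripper_width: 0.0685
finger_force: 0.0
```

Call:
{"op": "drive_tool", "data": {
  "claw": [0, 0, 0, 0, 0, 0],
  "xyz": [
    [0, 0, 0],
    [0, 0, 0],
    [0, 0, 0],
    [0, 0, 0],
    [0, 0, 0],
    [0, 0, 0]
  ],
  "twist": [0, 0, 0, 0, 0, 0]
}}

```text
time_s: 3.05
position: [0.4813, 0.2316, 0.0508]
tool_rot: [-0.0, 0.0, 1.0, -0.0]
contact_force: [-0.2, -1.5, 1.2]
gripper_width: 0.0356
finger_force: 19.9
```

Call:
{"op": "drive_tool", "data": {
  "claw": [0, 0, 0, 0, 0, 0, 0, 0, 0, 0],
  "xyz": [
    [0, 0, -0.01],
    [0, 0, -0.03],
    [0, 0, -0.03],
    [0, 0, -0.03],
    [0, 0, -0.02],
    [0.0094, -0.038, 0],
    [0.0094, -0.038, 0],
    [0.0094, -0.038, 0],
    [0.0094, -0.038, 0],
    [0.0094, -0.038, 0]
  ],
  "twist": [0, 0, 0, 0, 0, 0, 0, 0, 0, 0]
}}

```text
time_s: 4.05
position: [0.4336, 0.0406, 0.1711]
tool_rot: [0.0, -0.0, 1.0, 0.0]
contact_force: [0.8, -0.9, -0.1]
gripper_width: 0.0357
finger_force: 19.9
```

Run:
```python
from h import *
s=arm.snapshot('wrist');np.savez('w2.npz',**s);cv2.imwrite('pics/w2.png',s['image'][:,:,::-1]);print(np.round(arm.get_state()['position'],4))
```

```text
[0.4326 0.0364 0.1708]
```

View pics/w2.png

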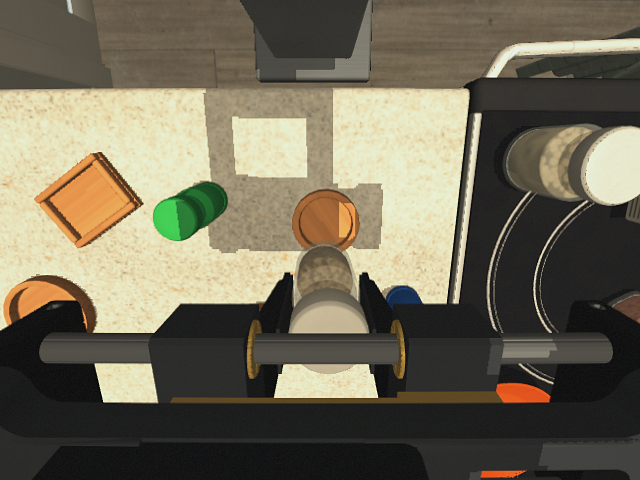

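Run:
```python
from h import *
s=dict(np.load('w2.npz'));im=s['image'];hsv=cv2.cvtColor(im,cv2.COLOR_RGB2HSV);H=hsv[...,0].astype(int);S=hsv[...,1]
m=(H<17)&(H>4)&(S>110)&(im[...,0]>60)
for uv,z in [((326,222),.018),((88,197),.018)]:
  for c,a,ct in blob(s,m,uv,300):
    print('stand',c,a,fit(s,ct,z)); p=plane(s,ct,z);print(p.min(0),p.max(0),cv2.boxPoints(cv2.minAreaRect(p.astype(np.float32))))
st=arm.get_state();print(st['position'],st['tool_rot'])
```

```text
stand [324.36408567 219.47578254] 3035 (array([0.4315, 0.0411]), array([0.0653, 0.061 ]), 88.3, array([0.4345, 0.0411]), 0.0672)
[0.40109135 0.00819122] [0.46248337 0.07350457] [[0.40009755 0.00931609]
 [0.4610539  0.00755316]
 [0.4629426  0.07285832]
 [0.40198624 0.07462125]]
stand [ 87.14114057 199.03623879] 5243 (array([ 0.4127, -0.1898]), array([0.0638, 0.0872]), 33.6, array([ 0.4127, -0.1898]), 0.1059)
[ 0.36654439 -0.24259646] [ 0.45966167 -0.13700593] [[ 0.3620684  -0.1710634 ]
 [ 0.410272   -0.24371767]
 [ 0.46342874 -0.20845002]
 [ 0.41522515 -0.13579574]]
[0.43256477 0.03635263 0.17082937] [-2.97249844e-04  1.45494880e-03  9.99996850e-01 -2.02346264e-03]
```

Call:
{"op": "drive_tool", "data": {
  "claw": [0, 0, 0, 0, 0, 0, 0],
  "xyz": [
    [0, 0, 0],
    [0, 0, 0.03],
    [0, 0, 0.03],
    [0, 0, 0.02],
    [0, 0, 0],
    [0, 0, 0],
    [0, 0, 0]
  ],
  "twist": [0, 0, 0, 0, 0, 0, 0]
}}

```text
time_s: 4.8
position: [0.4356, 0.0421, 0.0924]
tool_rot: [0.001, -0.0, 1.0, 0.0]
contact_force: [-0.1, 0.3, -0.8]
gripper_width: 0.036
finger_force: 19.9
```

Call:
{"op": "drive_tool", "data": {
  "claw": [0, 0, 0, 0, 0, 0, 0],
  "xyz": [
    [0, 0, 0.015],
    [0, 0, 0.012],
    [0, 0, 0.006],
    [0, 0, 0.003],
    [0, 0, 0.002],
    [0, 0, 0],
    [0, 0, 0]
  ],
  "twist": [0, 0, 0, 0, 0, 0, 0]
}}

```text
time_s: 5.5
position: [0.4346, 0.0417, 0.0531]
tool_rot: [0.0, 0.0, 1.0, -0.0]
contact_force: [0.2, -0.9, -2.3]
gripper_width: 0.0357
finger_force: 19.9
```

Call:
{"op": "drive_tool", "data": {
  "claw": [0, 0, 0, 0],
  "xyz": [
    [0, 0, 0.001],
    [0, 0, 0.001],
    [0, 0, 0],
    [0, 0, 0]
  ],
  "twist": [0, 0, 0, 0]
}}

```text
time_s: 5.9
position: [0.4343, 0.0417, 0.0507]
tool_rot: [0.0, 0.0, 1.0, -0.0]
contact_force: [-0.3, 0.8, -1.4]
gripper_width: 0.0356
finger_force: 19.9
```

Call:
{"op": "drive_tool", "data": {
  "claw": [1, 1, 1, 1, 1, 1, 1, 1, 1, 1],
  "xyz": [
    [0, 0, 0],
    [0, 0, 0],
    [0, 0, 0],
    [0, 0, 0],
    [0, 0, 0],
    [0, 0, -0.02],
    [0, 0, -0.04],
    [0, 0, -0.04],
    [0.0128, 0.04, -0.01],
    [0.0128, 0.04, 0]
  ],
  "twist": [0, 0, 0, 0, 0, 0, 0, 0, 0, 0]
}}

```text
time_s: 6.9
position: [0.4105, 0.1223, 0.1642]
tool_rot: [0.003, 0.002, 1.0, 0.001]
contact_force: [0.3, 1.2, -0.1]
gripper_width: 0.0947
finger_force: 0.0
```

Call:
{"op": "drive_tool", "data": {
  "claw": [1, 1, 1, 1, 1, 1],
  "xyz": [
    [0.0128, 0.04, 0],
    [0.0128, 0.04, 0],
    [0.0128, 0.04, 0],
    [0, 0, 0],
    [0, 0, 0],
    [0, 0, 0]
  ],
  "twist": [0, 0, 0, 0, 0, 0]
}}

```text
time_s: 7.5
position: [0.3705, 0.241, 0.1605]
tool_rot: [-0.0, 0.001, 1.0, -0.0]
contact_force: [0.1, -0.7, -0.1]
gripper_width: 0.0949
finger_force: 0.0
```

Run:
```python
from h import *
s=arm.snapshot('scene');cv2.imwrite('pics/s2.png',cv2.resize(s['image'][180:400,200:520,::-1],None,fx=2,fy=2))
```

```text
(no output)
```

View pics/s2.png

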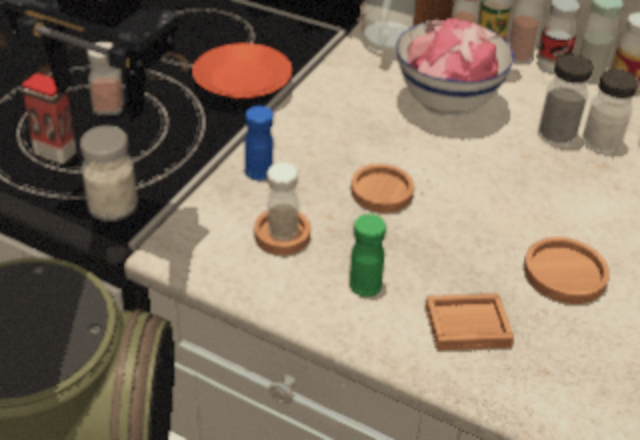

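Call:
{"op": "drive_tool", "data": {
  "claw": [1, 1, 1, 1, 0, 0, 0, 0, 0, 0],
  "xyz": [
    [0, 0, 0.04],
    [0, 0, 0.04],
    [0, 0, 0.03],
    [0, 0, 0],
    [0, 0, 0],
    [0, 0, 0],
    [0, 0, 0],
    [0, 0, 0],
    [0, 0, 0],
    [0, 0, 0]
  ],
  "twist": [0, 0, 0, 0, 0, 0, 0, 0, 0, 0]
}}

```text
time_s: 8.55
position: [0.3709, 0.2419, 0.0516]
tool_rot: [0.001, -0.0, 1.0, 0.0]
contact_force: [-0.0, -0.8, 3.6]
gripper_width: 0.0588
finger_force: 20.0
```

Call:
{"op": "drive_tool", "data": {
  "claw": [0, 0, 0, 0, 0, 0, 0, 0, 0, 0],
  "xyz": [
    [0, 0, -0.01],
    [0, 0, -0.03],
    [0, 0, -0.03],
    [0, 0, -0.03],
    [0, 0, -0.02],
    [-0.0133, -0.04, 0],
    [-0.0133, -0.04, 0],
    [-0.0133, -0.04, 0],
    [-0.0133, -0.04, 0],
    [-0.0133, -0.04, 0]
  ],
  "twist": [0, 0, 0, 0, 0, 0, 0, 0, 0, 0]
}}

```text
time_s: 9.55
position: [0.4366, 0.0403, 0.1709]
tool_rot: [0.0, -0.0, 1.0, 0.0]
contact_force: [1.9, 0.7, -0.9]
gripper_width: 0.059
finger_force: 20.0
```

Call:
{"op": "drive_tool", "data": {
  "claw": [0, 0, 0, 0, 0, 0, 0, 0, 0],
  "xyz": [
    [-0.0133, -0.04, 0],
    [-0.0133, -0.04, 0],
    [-0.0133, -0.04, 0],
    [-0.0133, -0.04, 0],
    [-0.0133, -0.04, 0],
    [0, -0.02, 0],
    [0, 0, 0],
    [0, 0, 0],
    [0, 0, 0]
  ],
  "twist": [0, 0, 0, 0, 0, 0, 0, 0, 0]
}}

```text
time_s: 10.45
position: [0.5029, -0.1771, 0.1705]
tool_rot: [-0.0, -0.0, 1.0, 0.0]
contact_force: [0.1, 0.5, -1.5]
gripper_width: 0.0592
finger_force: 20.0
```

Run:
```python
from h import *
s=arm.snapshot('wrist');np.savez('w3.npz',**s);cv2.imwrite('pics/w3.png',s['image'][:,:,::-1]);print(np.round(arm.get_state()['position'],4))
```

```text
[ 0.503  -0.177   0.1706]
```

View pics/w3.png

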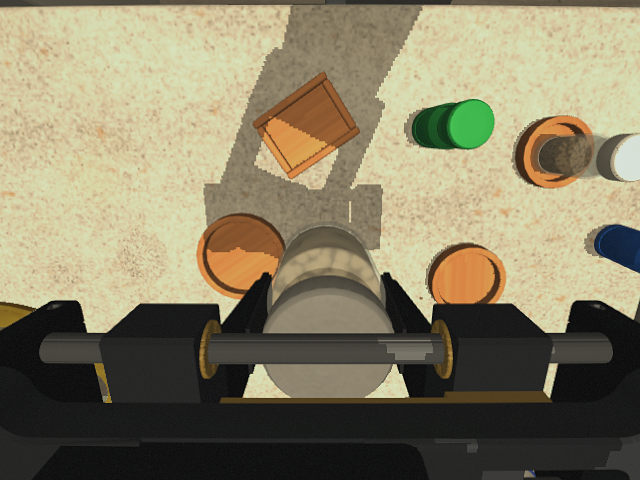

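Run:
```python
from h import *
s=dict(np.load('w3.npz'));im=s['image'];hsv=cv2.cvtColor(im,cv2.COLOR_RGB2HSV);H=hsv[...,0].astype(int);S=hsv[...,1]
m=(H<17)&(H>4)&(S>110)&(im[...,0]>60)
m=cv2.morphologyEx(m.astype(np.uint8),cv2.MORPH_OPEN,np.ones((5,5)))
for uv,z in [((240,255),.018),((467,280),.018),((305,125),.018)]:
  for c,a,ct in blob(s,m,uv,300):
    p=plane(s,ct,z);print(c,a,fit(s,ct,z),p.min(0),p.max(0))
```

```text
[238.67575241 252.48551959] 5283 (array([ 0.5352, -0.2646]), array([0.0785, 0.093 ]), 38.0, array([ 0.5394, -0.2612]), 0.0939) [ 0.4945003  -0.30715741] [ 0.58454059 -0.21870658]
[467.07792887 275.77850418] 3824 (array([ 0.5575, -0.0301]), array([0.081 , 0.0653]), 89.9, array([ 0.5627, -0.0291]), 0.0839) [ 0.52485585 -0.07064897] [0.59021483 0.01038843]
[307.90944956 121.92203645] 5323 (array([ 0.4139, -0.1942]), array([0.0616, 0.0784]), 33.3, array([ 0.4138, -0.1944]), 0.0961) [ 0.36881707 -0.24146175] [ 0.45877034 -0.1467509 ]
```

Call:
{"op": "drive_tool", "data": {
  "claw": [0, 0, 0, 0, 0, 0, 0, 0, 0, 0],
  "xyz": [
    [-0.0125, -0.028, 0],
    [-0.0115, -0.028, 0],
    [-0.0115, -0.0275, 0],
    [0, 0, 0],
    [0, 0, 0.03],
    [0, 0, 0.03],
    [0, 0, 0.02],
    [0, 0, 0],
    [0, 0, 0],
    [0, 0, 0]
  ],
  "twist": [0, 0, 0, 0, 0, 0, 0, 0, 0, 0]
}}

```text
time_s: 11.5
position: [0.5398, -0.2618, 0.0928]
tool_rot: [0.001, -0.0, 1.0, -0.001]
contact_force: [0.3, -0.2, -1.5]
gripper_width: 0.0592
finger_force: 20.0
```

Call:
{"op": "drive_tool", "data": {
  "claw": [0, 0, 0, 0, 0, 0, 0, 0],
  "xyz": [
    [0, 0, 0.015],
    [0, 0, 0.012],
    [0, 0, 0.006],
    [0, 0, 0.004],
    [0, 0, 0.002],
    [0, 0, 0.001],
    [0, 0, 0],
    [0, 0, 0]
  ],
  "twist": [0, 0, 0, 0, 0, 0, 0, 0]
}}

```text
time_s: 12.3
position: [0.5389, -0.262, 0.0511]
tool_rot: [0.0, 0.0, 1.0, -0.0]
contact_force: [-0.3, 0.0, -0.9]
gripper_width: 0.059
finger_force: 20.0
```

Call:
{"op": "drive_tool", "data": {
  "claw": [1, 1, 1, 1, 1, 1, 1, 1, 1, 1],
  "xyz": [
    [0, 0, 0],
    [0, 0, 0],
    [0, 0, 0],
    [0, 0, 0],
    [0, 0, -0.02],
    [0, 0, -0.04],
    [0, 0, -0.04],
    [0, 0.03, -0.01],
    [0, 0.045, 0],
    [0, 0.045, 0]
  ],
  "twist": [0, 0, 0, 0, 0, 0, 0, 0, 0, 0]
}}

```text
time_s: 13.3
position: [0.5391, -0.1412, 0.1619]
tool_rot: [0.001, 0.001, 1.0, -0.0]
contact_force: [-0.2, -0.2, -0.1]
gripper_width: 0.0949
finger_force: 0.0
```

Call:
{"op": "drive_tool", "data": {
  "claw": [1, 1, 1, 1, 1, 1, 1, 1, 1, 1],
  "xyz": [
    [0, 0.045, 0],
    [0, 0.045, 0],
    [0, 0.045, 0],
    [0, 0.045, 0],
    [0, 0.045, 0],
    [0, 0.045, 0],
    [0, 0.045, 0],
    [0, 0.045, 0],
    [0, 0.045, 0],
    [0, 0.045, 0]
  ],
  "twist": [0, 0, 0, 0, 0, 0, 0, 0, 0, 0]
}}

```text
time_s: 14.3
position: [0.5386, 0.3101, 0.1609]
tool_rot: [0.0, -0.0, 1.0, 0.0]
contact_force: [0.8, -0.8, 0.1]
gripper_width: 0.0953
finger_force: 0.0
```

Call:
{"op": "drive_tool", "data": {
  "claw": [1, 1, 1, 1, 1],
  "xyz": [
    [0.003, 0.04, 0],
    [0.003, 0.025, 0],
    [0, 0, 0],
    [0, 0, 0],
    [0, 0, 0]
  ],
  "twist": [0, 0, 0, 0, 0]
}}

```text
time_s: 14.8
position: [0.533, 0.3722, 0.1606]
tool_rot: [-0.0, 0.001, 1.0, -0.0]
contact_force: [0.5, 0.3, -0.4]
gripper_width: 0.0953
finger_force: 0.0
```

Run:
```python
from h import *
s=arm.snapshot('wrist');cv2.imwrite('pics/w4.png',s['image'][:,:,::-1]);np.savez('w4.npz',**s);print(np.round(arm.get_state()['position'],4))
```

```text
[0.5331 0.372  0.1606]
```

View pics/w4.png

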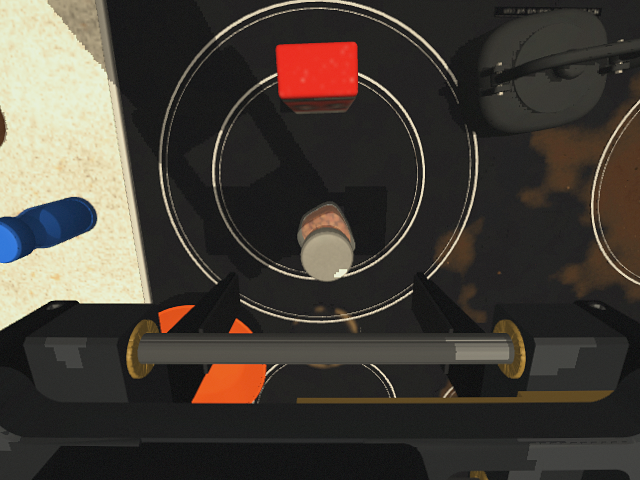

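Run:
```python
from h import *
s=dict(np.load('w4.npz'));im=s['image'];hsv=cv2.cvtColor(im,cv2.COLOR_RGB2HSV);H=hsv[...,0].astype(int);S=hsv[...,1]
m=(im.min(2)>90)&(S<60);m=cv2.morphologyEx(m.astype(np.uint8),cv2.MORPH_OPEN,np.ones((5,5)))
for c,a,ct in blob(s,m,(327,255),300): print(c,a,fit(s,ct,.1025))
m=((H<6)|(H>174))&(S>170)&(im[...,0]>150)
for c,a,ct in blob(s,m,(317,70),300): print(c,a,fit(s,ct,.1185))
```

```text
[326.54675903 255.97674419] 2021 (array([0.5356, 0.3736]), array([0.0367, 0.0364]), 90.0, array([0.5363, 0.3744]), 0.0395)
[316.99557316  69.31407269] 4292 (array([0.4168, 0.3679]), array([0.0281, 0.0462]), 1.9, array([0.4169, 0.3681]), 0.0521)
```

Call:
{"op": "drive_tool", "data": {
  "claw": [1, 1, 1, 1, 0, 0, 0, 0, 0, 0],
  "xyz": [
    [-0.002, 0.0017, 0.04],
    [0, 0, 0.04],
    [0, 0, 0.03],
    [0, 0, 0],
    [0, 0, 0],
    [0, 0, 0],
    [0, 0, 0],
    [0, 0, 0],
    [0, 0, 0],
    [0, 0, 0]
  ],
  "twist": [0, 0, 0, 0, 0, 0, 0, 0, 0, 0]
}}

```text
time_s: 15.85
position: [0.535, 0.375, 0.0512]
tool_rot: [0.0, 0.0, 1.0, 0.0]
contact_force: [-0.6, -2.2, 0.2]
gripper_width: 0.0525
finger_force: 0.7
```

Call:
{"op": "drive_tool", "data": {
  "claw": [0, 0, 0],
  "xyz": [
    [0, 0, 0],
    [0, 0, 0],
    [0, 0, 0]
  ],
  "twist": [0, 0, 0]
}}

```text
time_s: 16.15
position: [0.5349, 0.3749, 0.0509]
tool_rot: [0.0, 0.0, 1.0, -0.0]
contact_force: [-0.6, -1.9, 2.5]
gripper_width: 0.0464
finger_force: 20.0
```

Call:
{"op": "drive_tool", "data": {
  "claw": [0, 0, 0, 0, 0, 0, 0, 0, 0, 0],
  "xyz": [
    [0, 0, -0.01],
    [0, 0, -0.03],
    [0, 0, -0.03],
    [0, 0, -0.03],
    [-0.003, -0.03, -0.02],
    [-0.003, -0.04, 0],
    [-0.003, -0.04, 0],
    [-0.003, -0.04, 0],
    [-0.003, -0.04, 0],
    [-0.003, -0.04, 0]
  ],
  "twist": [0, 0, 0, 0, 0, 0, 0, 0, 0, 0]
}}

```text
time_s: 17.15
position: [0.5524, 0.1435, 0.1707]
tool_rot: [0.0, 0.0, 1.0, 0.0]
contact_force: [0.1, 0.2, -2.6]
gripper_width: 0.0465
finger_force: 20.0
```

Call:
{"op": "drive_tool", "data": {
  "claw": [0, 0, 0, 0, 0, 0, 0, 0, 0, 0],
  "xyz": [
    [-0.003, -0.04, 0],
    [-0.003, -0.04, 0],
    [-0.004, -0.04, 0],
    [0, -0.033, 0],
    [0, -0.02, 0],
    [0, 0, 0],
    [0, 0, 0.03],
    [0, 0, 0.03],
    [0, 0, 0],
    [0, 0, 0]
  ],
  "twist": [0, 0, 0, 0, 0, 0, 0, 0, 0, 0]
}}

```text
time_s: 18.15
position: [0.5623, -0.0273, 0.1105]
tool_rot: [-0.001, -0.0, 1.0, 0.0]
contact_force: [-0.0, 0.4, -1.1]
gripper_width: 0.0465
finger_force: 20.0
```

Lower .06 at the stand, then release and rise.

Call:
{"op": "drive_tool", "data": {
  "claw": [0, 0, 0, 0, 0, 0, 0, 0, 0],
  "xyz": [
    [0, -0.001, 0.02],
    [0, 0, 0.015],
    [0, 0, 0.012],
    [0, 0, 0.006],
    [0, 0, 0.004],
    [0, 0, 0.002],
    [0, 0, 0.001],
    [0, 0, 0],
    [0, 0, 0]
  ],
  "twist": [0, 0, 0, 0, 0, 0, 0, 0, 0]
}}

```text
time_s: 19.05
position: [0.5631, -0.0292, 0.0511]
tool_rot: [0.0, 0.0, 1.0, -0.0]
contact_force: [-0.8, 0.5, -1.8]
gripper_width: 0.0466
finger_force: 20.0
```

Call:
{"op": "drive_tool", "data": {
  "claw": [1, 1, 1, 1, 1, 1, 1, 1, 1, 1],
  "xyz": [
    [0, 0, 0],
    [0, 0, 0],
    [0, 0, 0],
    [0, 0, 0],
    [0, 0, 0],
    [0, 0, -0.02],
    [0, 0, -0.04],
    [0, 0, -0.04],
    [0.01, 0.04, -0.02],
    [0.015, 0.04, 0]
  ],
  "twist": [0, 0, 0, 0, 0, 0, 0, 0, 0, 0]
}}

```text
time_s: 20.05
position: [0.5406, 0.051, 0.1759]
tool_rot: [0.004, 0.002, 1.0, 0.0]
contact_force: [1.1, 1.2, -0.2]
gripper_width: 0.0954
finger_force: 0.0
```

Call:
{"op": "drive_tool", "data": {
  "claw": [1, 1, 1, 1, 1, 1, 1, 1, 1, 1],
  "xyz": [
    [0.0153, 0.0397, 0],
    [0.0153, 0.0397, 0],
    [0.0153, 0.0397, 0],
    [0.0153, 0.0397, 0],
    [0.0153, 0.0397, 0],
    [0.0153, 0.0397, 0],
    [0.0153, 0.0397, 0],
    [0.0153, 0.0397, 0],
    [0, 0, 0],
    [0, 0, 0]
  ],
  "twist": [0, 0, 0, 0, 0, 0, 0, 0, 8, 8]
}}

```text
time_s: 21.05
position: [0.4145, 0.3698, 0.1706]
tool_rot: [-0.0, 0.141, 0.99, -0.0]
contact_force: [0.3, -0.5, -0.8]
gripper_width: 0.095
finger_force: 0.0
```

Call:
{"op": "drive_tool", "data": {
  "claw": [1, 1, 1, 1, 1, 1, 1, 1, 1, 1],
  "xyz": [
    [0, 0, 0],
    [0, 0, 0],
    [0, 0, 0],
    [0, 0, 0],
    [0, 0, 0],
    [0, 0, 0],
    [0, 0, 0],
    [0, 0, 0],
    [0, 0, 0],
    [0, 0, 0]
  ],
  "twist": [8.2, 8.2, 8.2, 8.2, 8.2, 8, 8, 8, 8, 0]
}}

```text
time_s: 22.05
position: [0.4154, 0.3685, 0.1707]
tool_rot: [0.0, 0.701, 0.713, -0.0]
contact_force: [-0.4, 0.1, -0.6]
gripper_width: 0.0949
finger_force: 0.0
```

Run:
```python
from h import *
st=arm.get_state();print(st['position'],st['tool_rot'],st['qpos'])
s=arm.snapshot('wrist');np.savez('w5.npz',**s);cv2.imwrite('pics/w5.png',s['image'][:,:,::-1])
im=s['image'];hsv=cv2.cvtColor(im,cv2.COLOR_RGB2HSV);H=hsv[...,0].astype(int);S=hsv[...,1]
m=((H<6)|(H>174))&(S>170)&(im[...,0]>150)
m=cv2.morphologyEx(m.astype(np.uint8),cv2.MORPH_OPEN,np.ones((5,5)))
for c,a,ct in blob(s,m,None,300): print(c,a,fit(s,ct,.1185))
```

```text
[0.41539238 0.36850877 0.17066833] [ 5.18647742e-06  7.00896942e-01  7.13262558e-01 -2.46006636e-05] [ 6.28994681e-01 -5.32559499e-02  1.90741687e+00 -1.90811099e-05
  1.28747856e+00  6.11512171e-01]
[323.9190683  259.25503356] 2533 (array([0.4167, 0.3685]), array([0.0284, 0.0469]), 1.9, array([0.4169, 0.3686]), 0.0526)
```

View pics/w5.png

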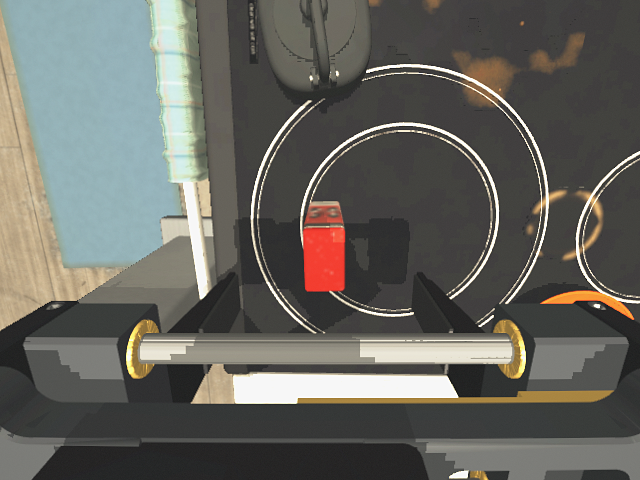

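Call:
{"op": "drive_tool", "data": {
  "claw": [1, 1, 1, 1, 1, 0, 0, 0, 0, 0],
  "xyz": [
    [0, 0.001, 0.03],
    [0, 0, 0.04],
    [0, 0, 0.03],
    [0, 0, 0.02],
    [0, 0, 0],
    [0, 0, 0],
    [0, 0, 0],
    [0, 0, 0],
    [0, 0, 0],
    [0, 0, 0]
  ],
  "twist": [-0.9, 0, 0, 0, 0, 0, 0, 0, 0, 0]
}}

```text
time_s: 23.1
position: [0.4169, 0.3689, 0.0515]
tool_rot: [0.0, 0.695, 0.719, 0.001]
contact_force: [-0.4, 0.4, 0.1]
gripper_width: 0.0606
finger_force: 0.0
```

Call:
{"op": "drive_tool", "data": {
  "claw": [0, 0, 0, 0, 0, 0, 0],
  "xyz": [
    [0, 0, 0],
    [0, 0, 0],
    [0, 0, 0],
    [0, 0, 0],
    [0, 0, 0],
    [0, 0, 0],
    [0, 0, 0]
  ],
  "twist": [0, 0, 0, 0, 0, 0, 0]
}}

```text
time_s: 23.8
position: [0.4163, 0.3685, 0.0506]
tool_rot: [-0.0, 0.695, 0.719, -0.0]
contact_force: [-0.6, -0.2, -0.1]
gripper_width: 0.0295
finger_force: 20.0
```

Call:
{"op": "drive_tool", "data": {
  "claw": [0, 0, 0, 0, 0, 0, 0, 0, 0, 0],
  "xyz": [
    [0, 0, -0.01],
    [0, 0, -0.03],
    [0, 0, -0.04],
    [0, 0, -0.04],
    [0, 0, -0.03],
    [-0.03, -0.002, 0],
    [-0.04, -0.002, 0],
    [-0.04, -0.002, 0],
    [-0.04, -0.002, 0],
    [-0.04, -0.002, 0]
  ],
  "twist": [0, 0, 0, 0, 0, 0, 0, 0, 0, 0]
}}

```text
time_s: 24.8
position: [0.4124, 0.177, 0.2014]
tool_rot: [0.0, 0.695, 0.719, 0.0]
contact_force: [0.6, -0.6, -0.5]
gripper_width: 0.0298
finger_force: 20.0
```

Call:
{"op": "drive_tool", "data": {
  "claw": [0, 0, 0, 0, 0, 0, 0, 0, 0, 0],
  "xyz": [
    [-0.04, -0.001, 0],
    [-0.04, -0.001, 0],
    [-0.04, -0.001, 0],
    [-0.04, -0.002, 0],
    [-0.04, -0.002, 0],
    [-0.04, -0.002, 0],
    [-0.04, -0.002, 0],
    [-0.04, -0.001, 0],
    [-0.04, 0, 0],
    [-0.0115, 0, 0]
  ],
  "twist": [0, 0, 0, 0, 0, 0, 0, 0, 0, 0]
}}

```text
time_s: 25.8
position: [0.4127, -0.1964, 0.2015]
tool_rot: [0.001, 0.697, 0.717, -0.0]
contact_force: [0.2, 0.7, -0.6]
gripper_width: 0.0299
finger_force: 20.0
```

Call:
{"op": "drive_tool", "data": {
  "claw": [0, 0, 0, 0, 0, 0, 0],
  "xyz": [
    [0, 0, 0],
    [0, 0, 0],
    [0, 0, 0],
    [0, 0, 0],
    [0, 0, 0],
    [0, 0, 0],
    [0, 0, 0]
  ],
  "twist": [-7.5, -8, -8, -8, 0, 0, 0]
}}

```text
time_s: 26.5
position: [0.413, -0.1931, 0.2009]
tool_rot: [0.0, 0.475, 0.88, 0.0]
contact_force: [-0.2, -0.0, -0.3]
gripper_width: 0.0299
finger_force: 20.0
```

Run:
```python
from h import *
st=arm.get_state();p=st['position'];q=st['tool_rot'];print(p,q)
from scipy.spatial.transform import Rotation as R
r=R.from_quat(np.r_[q[1:],q[0]]).as_matrix();print('yaw',np.degrees(np.arctan2(r[1,1],r[0,1])),'shift',r.T@(np.array([.413,-.193,p[2]])-p))
s=arm.snapshot('wrist');np.savez('w6.npz',**s);cv2.imwrite('pics/w6.png',s['image'][:,:,::-1])
```

```text
[ 0.41295995 -0.19308437  0.20085499] [1.01057090e-04 4.74866474e-01 8.80057851e-01 3.16547151e-05]
yaw 33.29868720790318 shift [4.85335128e-05 7.97902225e-05 4.92996226e-09]
```

View pics/w6.png

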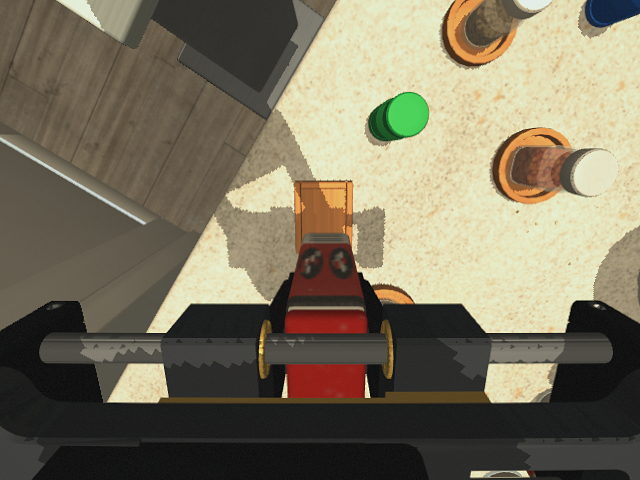

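Call:
{"op": "drive_tool", "data": {
  "claw": [0, 0, 0, 0, 0, 0, 0, 0, 0, 0],
  "xyz": [
    [0, 0, 0.03],
    [0, 0, 0.03],
    [0, 0, 0.03],
    [0, 0, 0.02],
    [0, 0, 0],
    [0, 0, 0.014],
    [0, 0, 0.012],
    [0, 0, 0.007],
    [0, 0, 0.004],
    [0, 0, 0.002]
  ],
  "twist": [0, 0, 0, 0, 0, 0, 0, 0, 0, 0]
}}

```text
time_s: 27.55
position: [0.4129, -0.1934, 0.0515]
tool_rot: [-0.0, 0.474, 0.88, 0.0]
contact_force: [-3.7, 3.4, 18.5]
gripper_width: 0.0302
finger_force: 20.0
```

Call:
{"op": "drive_tool", "data": {
  "claw": [0, 0, 0],
  "xyz": [
    [0, 0, 0.001],
    [0, 0, 0],
    [0, 0, 0]
  ],
  "twist": [0, 0, 0]
}}

```text
time_s: 27.85
position: [0.4133, -0.1936, 0.0515]
tool_rot: [0.0, 0.474, 0.88, -0.0]
contact_force: [-1.6, 0.7, 4.5]
gripper_width: 0.0297
finger_force: 20.0
```

Call:
{"op": "drive_tool", "data": {
  "claw": [1, 1, 1, 1, 1, 1, 1, 1, 1, 1],
  "xyz": [
    [0, 0, 0],
    [0, 0, 0],
    [0, 0, 0],
    [0, 0, 0],
    [0, 0, 0],
    [0, 0, -0.02],
    [0, 0, -0.04],
    [0, 0, -0.04],
    [0, 0, -0.04],
    [0, 0, 0]
  ],
  "twist": [0, 0, 0, 0, 0, 0, 0, 0, 0, 0]
}}

```text
time_s: 28.85
position: [0.4161, -0.1953, 0.1977]
tool_rot: [0.006, 0.474, 0.88, -0.0]
contact_force: [0.2, -0.6, 0.7]
gripper_width: 0.0949
finger_force: 0.0
```

Run:
```python
from h import *
s=arm.snapshot('scene');cv2.imwrite('pics/s3.png',cv2.resize(s['image'][180:400,200:520,::-1],None,fx=2,fy=2))
s=arm.snapshot('wrist');cv2.imwrite('pics/w7.png',s['image'][:,:,::-1])
```

View pics/s3.png

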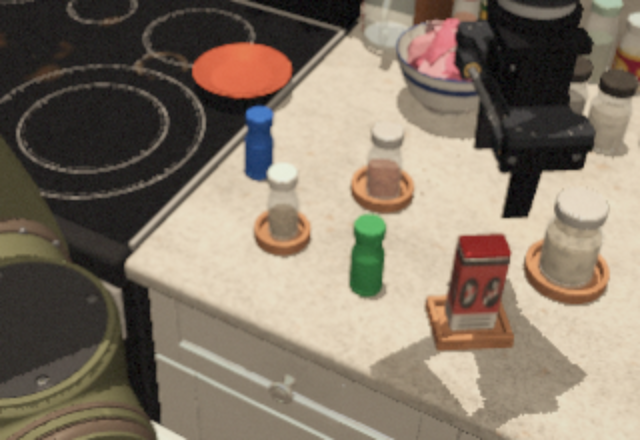

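View pics/w7.png

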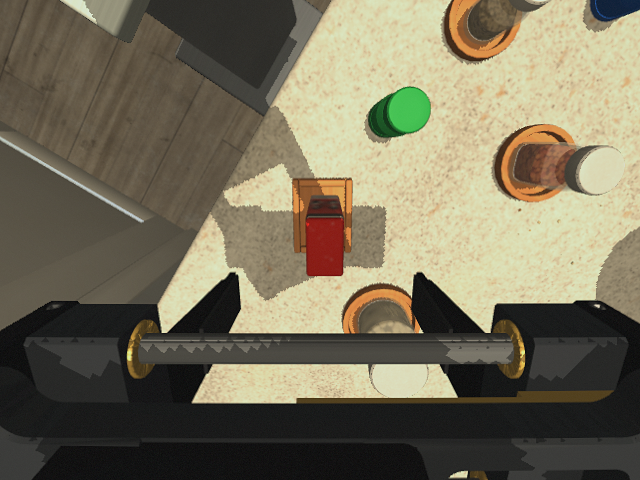

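Run:
```python
from h import *
for n in ['wrist','top']:
    s=arm.snapshot(n);im=s['image'];hsv=cv2.cvtColor(im,cv2.COLOR_RGB2HSV);H=hsv[...,0].astype(int);S=hsv[...,1]
    m=((H<6)|(H>174))&(S>150)&(im[...,0]>90);m[:,:300]=0
    for c,a,ct in blob(s,m,(325,246) if n=='wrist' else (444,288),60): print(n,c,a,fit(s,ct,.119))
    m=(H<17)&(H>4)&(S>110)&(im[...,0]>60)
    for c,a,ct in blob(s,m,(322,215) if n=='wrist' else (444,288),60): print(n,c,a,fit(s,ct,.018))
```

```text
wrist [325.44833948 249.22094096] 2168 (array([ 0.4161, -0.1932]), array([0.0284, 0.0454]), 33.4, array([ 0.4162, -0.1931]), 0.0524)
wrist [319.63390127 209.49104412] 2289 (array([ 0.4131, -0.1929]), array([0.0617, 0.079 ]), 33.4, array([ 0.4137, -0.1931]), 0.0982)
top [451.60130719 286.4379085 ] 153 (array([ 0.4105, -0.1844]), array([0.0281, 0.0329]), 34.2, array([ 0.4109, -0.1854]), 0.0396)
top [440.76821192 288.26931567] 453 (array([ 0.4108, -0.1895]), array([0.0624, 0.0758]), 32.8, array([ 0.4107, -0.1897]), 0.0929)
```

Tin within 3 mm of the stand's centre and aligned; everything is placed.

```bash
python3 -c "
from workcell import arm
print(arm.hand_in())"
```

```text
the job is handed in; nothing more can be done
None
```

All three jars and the tin stand upright in their own stands, as the last pictures show, the teapot and spoon rest were not touched, and the job was handed in at about 29 s of the 112 s; the hand-in returned no verdict.

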